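Sort the screwdriver and the markers into their trays

TASK

Sort the three tools that lie loose along the front edge of the bench: put the screwdriver into the one of the two small, equal steel trays that already holds a screwdriver, and the two marker pens into the other one, which already holds a marker. In each small tray everything shall lie flat on the floor of the tray, lengthwise and side by side, nothing on top of anything else. Leave everything else on the bench where it is.

Things in the scene. Friction and masses are not known exactly. Their poses are not given: they have to be found in the camera images.
- driver_tray: fixed shallow sheet-steel tray, open at the top: outside 140 mm along its own x, 230 mm along its own y (the lengthwise direction), 16 mm high; floor 3 mm, walls 3 mm thick. Origin: centre of its underside, on the worktop; z up. The two trays are alike, lie side by side and may swap places; this is the one that holds the long screwdriver, which lies along the tray's y on its +x side (about x = +45 mm); the rest of the floor is free.
- marker_tray: fixed shallow sheet-steel tray, open at the top: outside 140 mm along its own x, 230 mm along its own y (the lengthwise direction), 16 mm high; floor 3 mm, walls 3 mm thick. Origin: centre of its underside, on the worktop; z up. The two trays are alike, lie side by side and may swap places; this is the one that holds a marker, which lies along the tray's y on its -x side (about x = -46 mm); the rest of the floor is free.
- loose_driver_mid (a point): the loose screwdriver, short, blue handle, 160 mm long along its own y: the handle runs from -5 mm to +80 mm along y and is 24 mm thick; the thin steel blade runs from -5 mm to -80 mm. Grasp it across the handle (along its x), best about 30 mm along +y from this point. Site: the middle of its length, on its axis, half-way up the handle (9 to 12 mm above what it lies on). About 75 g.
- loose_marker_1_mid (a point): a loose marker pen, a straight barrel with 129 mm length along its own y, 16 mm wide along x, about 16 mm high (shell 18 mm at most); grasp it across its width at the middle. Site: the middle of its length, half-way up (8 mm above what it lies on). About 20 g; red and white barrel.
- loose_marker_2_mid (a point): another loose marker pen, a straight barrel with 129 mm length along its own y, 16 mm wide along x, about 16 mm high (shell 18 mm at most); grasp it across its width at the middle. Site: the middle of its length, half-way up (8 mm above what it lies on). About 20 g; black and white barrel.
- tray_driver_mid (a point): the screwdriver already in its tray, red handle, 196 mm long along its own y, handle 26 mm thick, 25 mm high, from +2 mm to +97 mm along y. Site: middle of its length, half-way up. It may stay as it is.
- tray_marker_mid (a point): the marker already in its tray, 129 mm long along its own y, 16 mm wide and high. Site: middle of its length, half-way up. It may stay as it is.
- loose_driver: the loose screwdriver (see its point); origin under its middle
- loose_marker_1: the first loose marker (see its point); origin under its middle
- loose_marker_2: the second loose marker (see its point); origin under its middle
- tray_driver: the screwdriver already in its tray (see its point); origin under its middle
- tray_marker: the marker already in its tray (see its point); origin under its middle
- tape_measure: bystander: pocket tape measure, 34x85x63 mm, on the worktop to the left of the trays; origin under its centre
- oil_bottle: bystander: small upright bottle, 32 mm thick, 77 mm high, to the right of the trays; origin under its centre
- tape_roll: bystander: roll of black tape lying flat, 67 mm across, 19 mm high, behind the trays; origin under its centre
There are look-alikes about, which are no part of the job. What is shaped like the loose_marker_2 but purple is not meant.

How it is judged (in metres and radians):
At the end, for the whole second after the job is handed in: Screwdrivers in the tray with the long screwdriver, markers in the tray with the marker, those already there too: each inside the walls, flat on the floor (middle at most about 7 mm too high), length within 20 degrees of the tray's, released and at rest (x of loose_driver_mid in the frame of driver_tray between -0.062 and 0.062 m and y of loose_driver_mid in the frame of driver_tray between -0.036 and 0.036 m and z of loose_driver_mid in the frame of driver_tray between 0.004 and 0.0215 m and angle between the y axis of each of loose_driver_mid, tray_driver_mid and the y axis of driver_tray, either way round below 0.35 rad and linear speed of each of loose_driver, tray_driver, loose_marker_1, loose_marker_2, tray_marker below 0.02 m/s and x of tray_driver_mid in the frame of driver_tray between -0.062 and 0.062 m and y of tray_driver_mid in the frame of driver_tray between -0.018 and 0.018 m and z of tray_driver_mid in the frame of driver_tray between 0.004 and 0.0225 m and x of loose_marker_1_mid in the frame of marker_tray between -0.064 and 0.064 m and y of loose_marker_1_mid in the frame of marker_tray between -0.052 and 0.052 m and z of loose_marker_1_mid in the frame of marker_tray between 0.004 and 0.018 m and angle between the y axis of each of loose_marker_1_mid, loose_marker_2_mid, tray_marker_mid and the y axis of marker_tray, either way round below 0.35 rad and x of loose_marker_2_mid in the frame of marker_tray between -0.064 and 0.064 m and y of loose_marker_2_mid in the frame of marker_tray between -0.052 and 0.052 m and z of loose_marker_2_mid in the frame of marker_tray between 0.004 and 0.018 m and x of tray_marker_mid in the frame of marker_tray between -0.064 and 0.064 m and y of tray_marker_mid in the frame of marker_tray between -0.052 and 0.052 m and z of tray_marker_mid in the frame of marker_tray between 0.004 and 0.018 m); the robot touches nothing.
It fails at once if the tape measure is moved by more than 4 cm (distance of tape_measure from where it was at the start of the episode above 0.04 m).
It fails at once if the small bottle is moved by more than 4 cm (distance of oil_bottle from where it was at the start of the episode above 0.04 m).
It fails at once if the roll of tape is moved by more than 4 cm (distance of tape_roll from where it was at the start of the episode above 0.04 m).
It also fails if it takes over 61 s, if anything falls off the work surface, if the arm or the gripper's body presses on something with over 40 N, if the wrist force passes 120 N, or if a joint passes its speed limit or range.

ROBOT

A 6-joint arm with a two-finger parallel gripper is mounted at the origin on a cart in front of the work surface, level with it; the furniture and walls round the work are solid. World frame = base frame: x ahead of the robot, y to its left, z up, the work surface at z = 0. Lengths are in m, angles in degrees, forces in N, time in s.
With the tool pointing down it reaches from about 0.35 to 0.875 m from the base axis. Payload 4.2 kg.
Tool frame: the origin (TCP) lies midway between the tips of the shut fingers; the grasp point (between the pads) lies 19 mm behind it (r.grasp_offset is the distance from the TCP to the grasp point, in m); z points along the fingers, y is the direction in which the jaws open and shut (so a half turn about z gives the same grasp; the last joint's range is limited). The gripper opens to 87 mm and grips with 3 to 60 N. Pads are 19 mm wide; open, the fingers measure 117 mm over their backs; the gripper's body (75 mm by 190 mm) begins 51 mm behind the grasp point.
Start: joints at [-59.095, 22.042, 0.453, 0, -68.411, -14.817], TCP at [0.173, -0.6, 0.223] pointing down, gripper open.
Joint ranges: [-179.83, 179.83], [-69.29, 118.12], [-61.27, 80.66], [-181.25, 117.63], [-171.15, -9.14], [-177.46, 177.46]. Speed limits (degrees/s): [159.86, 159.86, 180, 180, 180, 180].

INTERFACE

Orientations are given as a 3x3 rotation matrix whose columns are the frame's x, y, z axes.
In Python, from station import r gives the robot as it stands.
- The arm moves only by the shell command python3 -m crank 'ROWS'. ROWS is JSON, a list of rows, each a list of 3 entries, a list of its own where there are three numbers: the closure, from -1 (fully open) to 1 (shut), so that 0 is half open, then the shift along the tool's x, y, z as a fraction of full scale, then the turn, a rotation vector about the tool's x, y, z as a fraction of full scale. In form: [[fingers, [dx, dy, dz], [wx, wy, wz]], ...]. A call has 1 to 8 rows; each row shifts and turns the commanded pose from where the row before left it, along the tool's axes as they then stand; what a row does not reach is not made up. Full scale, the value 1, is 100 mm for a shift and 45 degrees for a turn. A row lasts 1/10 s, in which the tool goes at most 50 mm and 8.59 degrees, less where a joint would pass 70% of its speed; a pose out of reach is approached as far as the arm can. A call with a number of a shift or a turn outside -1 to 1 is refused whole. A call with a gripper value outside its range is refused whole. The fingers move at their own pace and stop on an object; the grip force is fixed at half the most. Time passes only in rows, so rows that do not move let the fingers close. It gives the time, the measured TCP pose, the force and the opening at its end, in the units of the state.
- r.sense(): the state, without advancing time (a new reading comes with each control period).
- r.capture(name): name is "scene" or "side" or "wrist"; returns a dict with "img" (480x640x3 uint8, blue, green, red), "fx", "fy", "cx", "cy" (pixels), "R" (3x3) and "t" (3): a world point X has camera coordinates R X + t. Camera axes: x right, y down, z forward; pixel columns grow to the right and rows downward; lengths in m; the calibration is good to about 2 mm. A picture is of the moment at which its call begins. There is no depth.
- r.finish_job(): hands the job in, once; it reports no verdict.
The state is a dict: "time_s": time; "joints": joint angles; "joint_velocities": joint speeds; "effort": joint torques, N m; "tcp_pos": TCP position; "ee_rot": TCP orientation; "wrist_force": force on the tool from outside, world axes, zero at the start; "moment": the same for the moment, N m; "gripper_width": opening from 0.0 (shut) to 1.0 (fully open).
Only numpy, scipy, OpenCV 4.12 (cv2) and the standard library are available. Lean on these libraries where they do the work, as an engineer would, in place of code of your own. Each camera call takes 0.05 s, during which the arm holds its last target.

## Working session

There is one attempt and no reset: what is moved stays moved. The work goes in short steps, Python scripts to look and compute and a shell command to move; the robot and the scene stay as the last step left them, time stands still between calls to the robot, and variables do not carry over. Pictures are saved under pics/ and viewed, and the job is handed in when it is done.

```bash
ls; mkdir -p pics; python3 - <<'E'
from station import r
import cv2
s=r.sense();print({k:s[k] for k in('time_s','tcp_pos','ee_rot','gripper_width')}, r.grasp_offset)
for n in("scene","side","wrist"):
    c=r.capture(n);cv2.imwrite(f"pics/{n}0.png",c["img"]);print(n,c["fx"],c["fy"],c["cx"],c["cy"],c["R"],c["t"])
E
```

```text
pics
{'time_s': 0.0, 'tcp_pos': array([ 0.17304017, -0.59992265,  0.22144175]), 'ee_rot': array([[-9.60884477e-01, -2.76948564e-01, -7.17419219e-04],
       [-2.76949475e-01,  9.60882145e-01,  2.11951942e-03],
       [ 1.02357457e-04,  2.23530219e-03, -9.99997496e-01]]), 'gripper_width': 0.9976666734591334} 0.0187
scene 588.2059688355557 588.2059688355557 328.216771041569 228.07617943702638 [[-0.82577577 -0.56365582  0.0196595 ]
 [-0.39330733  0.55052591 -0.73636307]
 [ 0.40423227 -0.61580301 -0.67630092]] [0.57181377 0.15581784 1.39586916]
side 496.93974944527395 496.93974944527395 324.6486570449314 243.2582742154091 [[-0.9970791  -0.0743755   0.0173651 ]
 [-0.0528553   0.50782533 -0.85983705]
 [ 0.05513238 -0.85824339 -0.51027317]] [ 0.59235916 -0.00966416  1.41275676]
wrist 378.9447117978507 378.9447117978507 310.0270970030967 245.88748801533677 [[-0.27688157  0.96090198  0.0019935 ]
 [ 0.92809464  0.26688958  0.25963491]
 [ 0.24895165  0.07373828 -0.96570479]] [ 0.62335265 -0.03214373  0.39000155]
```

View pics/scene0.png

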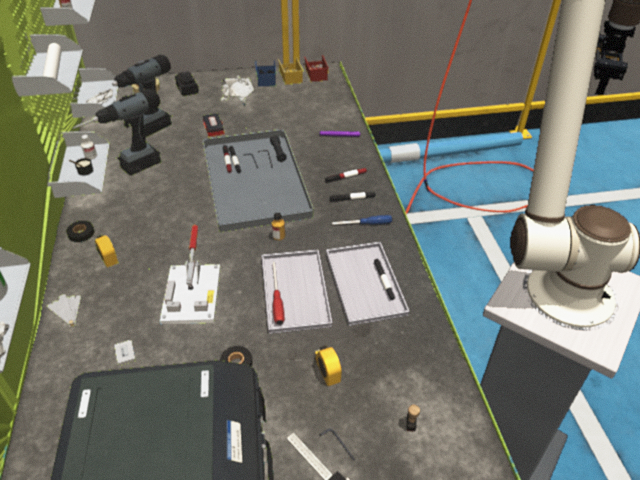

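View pics/side0.png

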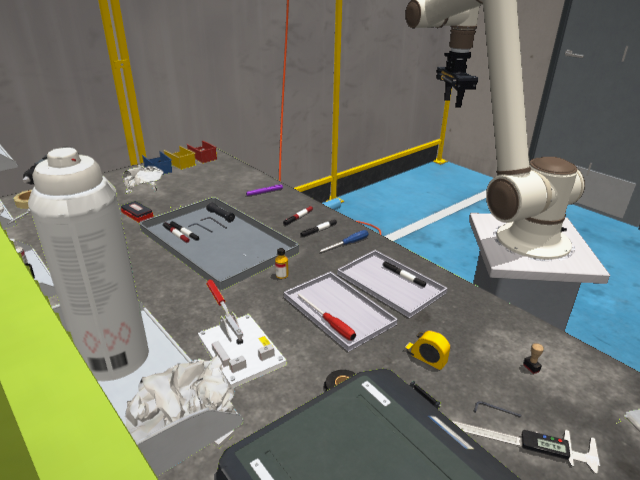

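View pics/wrist0.png

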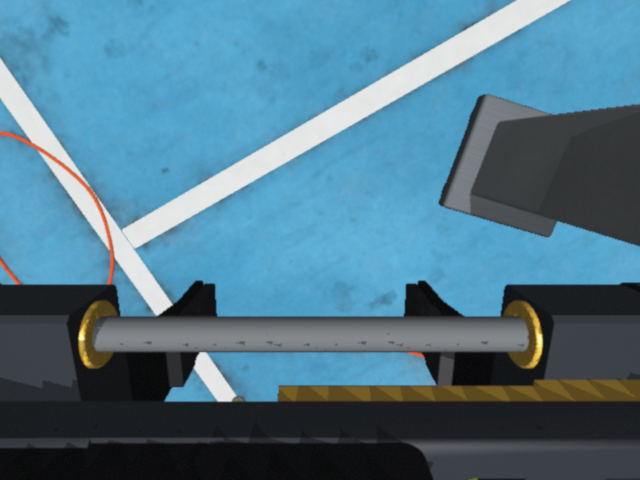

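The scene picture shows the red and white marker at (346,174), the black and white marker at (352,196) and the blue driver at (362,220), all loose at the front edge. The purple pen at (340,133) is excluded, and the red and black pens in the grey tray at (230,158) are not loose. The driver tray is at about (296,290) and the marker tray at about (367,281). I'll confirm these in enlarged crops.

```bash
python3 - <<'E'
import cv2
a=cv2.imread("pics/scene0.png")
cv2.imwrite("pics/c1.png",cv2.resize(a[120:240,300:410],None,fx=5,fy=5,interpolation=cv2.INTER_CUBIC))
cv2.imwrite("pics/c2.png",cv2.resize(a[235:340,250:415],None,fx=4.8,fy=4.8,interpolation=cv2.INTER_CUBIC))
a=cv2.imread("pics/side0.png")
cv2.imwrite("pics/c3.png",cv2.resize(a[180:355,240:450],None,fx=3.4,fy=3.4,interpolation=cv2.INTER_CUBIC))
E
```

```text
(no output)
```

View pics/c1.png

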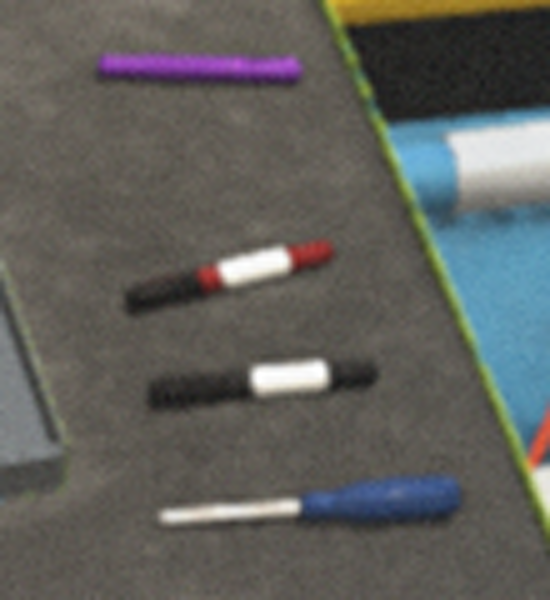

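View pics/c2.png

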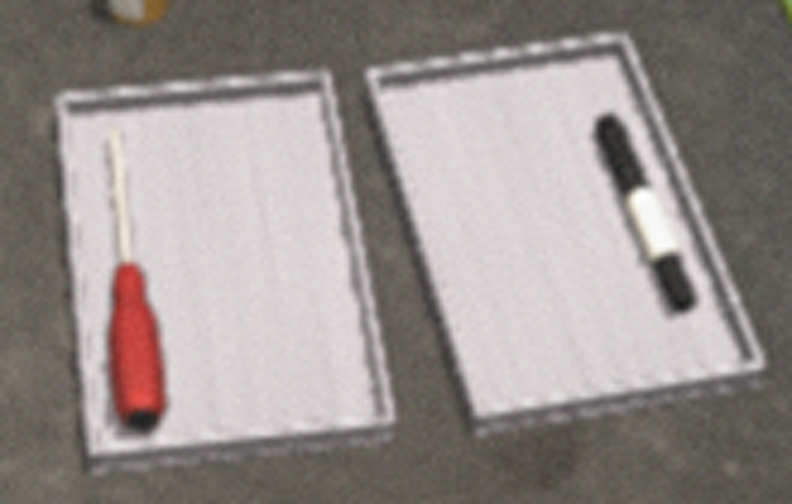

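View pics/c3.png

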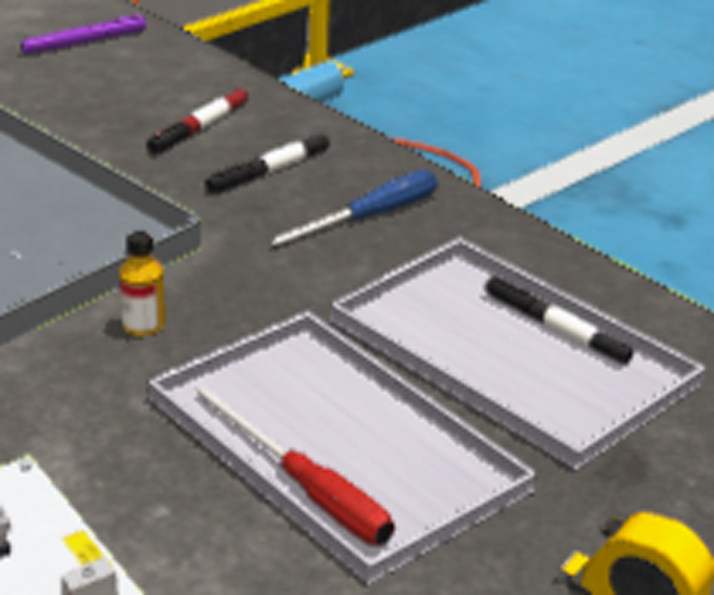

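The crop confirms the targets: red/white marker, black/white marker and blue driver, with purple as the decoy. Next I'll turn the pixels into positions using both views.

```bash
cat > h.py <<'E'
import numpy as np
from station import r
cams={}
def cam(n):
    if n not in cams: cams[n]=r.capture(n)
    return cams[n]
def ray(n,u,v,z,c=None):
    c=c or cam(n);R=np.array(c["R"]);C=-R.T@np.array(c["t"])
    d=R.T@np.array([(u-c["cx"])/c["fx"],(v-c["cy"])/c["fy"],1]);return C+d*(z-C[2])/d[2]
E
python3 - <<'E'
from h import *
S=lambda x,y:(300+x/5,120+y/5); T=lambda x,y:(250+x/4.8,235+y/4.8); D=lambda x,y:(240+x/3.4,180+y/3.4)
def seg(name,a,b,c,d,z,f=S):
    for n,p,q in(("scene",f(*a),f(*b)),("side",D(*c),D(*d))):
        P=ray(n,*p,z);Q=ray(n,*q,z);m=(P+Q)/2;v=Q-P
        print(name,n,m[:2].round(4),"L",np.linalg.norm(v).round(4),"ang",np.degrees(np.arctan2(v[1],v[0])).round(1), "ends",P[:2].round(3),Q[:2].round(3))
seg("red",(127,297),(333,250),(150,144),(247,96),.008)
seg("black",(150,392),(377,374),(206,184),(328,142),.008)
seg("driver",(160,516),(461,495),(275,243),(437,182),.01)
seg("tdrv",(113,130),(145,422),(200,390),(390,532),.014,T)
seg("tmk",(606,118),(683,306),(488,286),(632,354),.011,T)
for nm,sc,sd in(("DT",[(57,95),(330,72),(395,425),(92,458)],[(150,383),(310,315),(534,474),(369,570)]),("MT",[(368,70),(630,35),(765,365),(475,420)],[(333,305),(460,238),(703,370),(577,455)])):
    for n,f,c in(("scene",T,sc),("side",D,sd)):
        P=np.array([ray(n,*f(*p),.016)[:2] for p in c]);e=np.linalg.norm(np.roll(P,-1,0)-P,axis=1)
        y=P[0]+P[1]-P[2]-P[3];print(nm,n,P.mean(0).round(4),"edges",e.round(3),"yang",np.degrees(np.arctan2(y[1],y[0])).round(1),P.round(3).tolist())
E
```

```text
red scene [ 0.6773 -0.0702] L 0.1299 ang -124.1 ends [ 0.714 -0.016] [ 0.641 -0.124]
red side [ 0.6774 -0.0644] L 0.1254 ang -126.5 ends [ 0.715 -0.014] [ 0.64  -0.115]
black scene [0.6078 0.003 ] L 0.1282 ang -137.3 ends [0.655 0.047] [ 0.561 -0.04 ]
black side [0.6101 0.0081] L 0.1284 ang -138.9 ends [0.659 0.05 ] [ 0.562 -0.034]
driver scene [0.5314 0.0764] L 0.1616 ang -138.5 ends [0.592 0.13 ] [0.471 0.023]
driver side [0.5306 0.0855] L 0.1678 ang -138.9 ends [0.594 0.141] [0.467 0.03 ]
tdrv scene [0.5626 0.4029] L 0.1881 ang 132.7 ends [0.626 0.334] [0.499 0.472]
tdrv side [0.5627 0.4078] L 0.1863 ang 135.0 ends [0.629 0.342] [0.497 0.474]
tmk scene [0.3798 0.2219] L 0.1293 ang 137.5 ends [0.427 0.178] [0.332 0.266]
tmk side [0.3796 0.2266] L 0.1268 ang 141.7 ends [0.429 0.187] [0.33  0.266]
DT scene [0.5328 0.3703] edges [0.141 0.232 0.139 0.234] yang -47.3 [[0.664, 0.332], [0.559, 0.237], [0.403, 0.409], [0.505, 0.503]]
DT side [0.5345 0.3774] edges [0.139 0.225 0.141 0.23 ] yang -47.5 [[0.663, 0.34], [0.56, 0.247], [0.407, 0.412], [0.508, 0.51]]
MT scene [0.4115 0.2528] edges [0.141 0.228 0.142 0.233] yang -43.4 [[0.544, 0.225], [0.446, 0.123], [0.281, 0.279], [0.375, 0.385]]
MT side [0.4139 0.2596] edges [0.14  0.23  0.14  0.229] yang -43.7 [[0.544, 0.232], [0.45, 0.128], [0.284, 0.288], [0.378, 0.39]]
```

The two views differ by about 6 mm in y, while sizes and lengths agree with the spec. I'll use the wrist camera for the final word. First I'll compute the move to above the screwdriver.

```bash
cat >> h.py <<'E'
def yaw():
    R=np.array(r.sense()["ee_rot"]);return np.degrees(np.arctan2(R[1,1],R[0,1]))
def plan(x,y,z,yw=None):
    s=r.sense();R=np.array(s["ee_rot"]);p=np.array(s["tcp_pos"])
    y0=yaw();dw=0 if yw is None else (yw-y0+180)%360-180
    if yw is not None: print("t",round(s["time_s"],2),"yaw",y0.round(2),"turn world",round(dw,2),"=> wz total",round(-dw/45,3))
    from scipy.spatial.transform import Rotation as Ro
    d=np.array([x,y,z])-p
    print("pos",p.round(4),"tilt",R[:2,2].round(4),"shift before turn /100mm",(R.T@d/0.1).round(3))
    if yw is not None:
        R2=R@Ro.from_rotvec([0,0,np.radians(-dw)]).as_matrix();print("shift after turn",(R2.T@d/0.1).round(3))
E
python3 - <<'E'
from h import *
c=cam("wrist");R=np.array(c["R"]);C=-R.T@np.array(c["t"]);s=r.sense()
print("cam in tool",np.array(s["ee_rot"]).T@(C-s["tcp_pos"]), "fwd in tool",np.array(s["ee_rot"]).T@R[2])
plan(.508,.061,.22,131.3)
E
```

```text
cam in tool [ 0.07040417  0.00069567 -0.16201761] fwd in tool [-2.59727950e-01  2.32417769e-04  9.65681800e-01]
t 0.3 yaw 106.08 turn world 25.22 => wz total -0.56
pos [ 0.1732 -0.6003  0.2222] tilt [-0.0003  0.0007] shift before turn /100mm [-5.049  5.427  0.026]
shift after turn [-6.88   2.758  0.026]
```

```bash
python3 -m crank '[[-1,[0,0,0],[0,0,-0.187]],[-1,[0,0,0],[0,0,-0.187]],[-1,[0,0,0],[0,0,-0.186]],[-1,[-0.45,0.18,0],[0,0,0]],[-1,[-0.45,0.18,0],[0,0,0]],[-1,[-0.45,0.18,0],[0,0,0]],[-1,[-0.45,0.18,0],[0,0,0]],[-1,[-0.45,0.18,0],[0,0,0]]]'
python3 -m crank '[[-1,[-0.45,0.18,0],[0,0,0]],[-1,[-0.45,0.18,0],[0,0,0]],[-1,[-0.45,0.18,0],[0,0,0]],[-1,[-0.45,0.18,0],[0,0,0]],[-1,[-0.45,0.18,0],[0,0,0]],[-1,[-0.45,0.18,0],[0,0,0]],[-1,[-0.3,0.18,0],[0,0,0]],[-1,[0,0,0],[0,0,0]]]'
python3 - <<'E'
from h import *
import cv2
plan(.508,.061,.22,131.3);cv2.imwrite("pics/w1.png",cam("wrist")["img"])
E
```

```text
time_s: 1.1
tcp_pos: [0.2834, -0.3827, 0.2227]
ee_rot: [[-0.752, -0.659, 0.0], [-0.659, 0.752, -0.0], [-0.0, -0.0, -1.0]]
wrist_force: [0.9, 0.1, 0.5]
gripper_width: 1.002
time_s: 1.9
tcp_pos: [0.4266, -0.0887, 0.2228]
ee_rot: [[-0.748, -0.664, 0.001], [-0.664, 0.748, 0.0], [-0.001, -0.0, -1.0]]
wrist_force: [-0.1, -0.9, -0.2]
gripper_width: 0.997
t 1.9 yaw 131.6 turn world -0.3 => wz total 0.007
pos [ 0.4266 -0.0887  0.2228] tilt [0.0011 0.0004] shift before turn /100mm [-1.603  0.579  0.029]
shift after turn [-1.6    0.587  0.029]
```

View pics/w1.png

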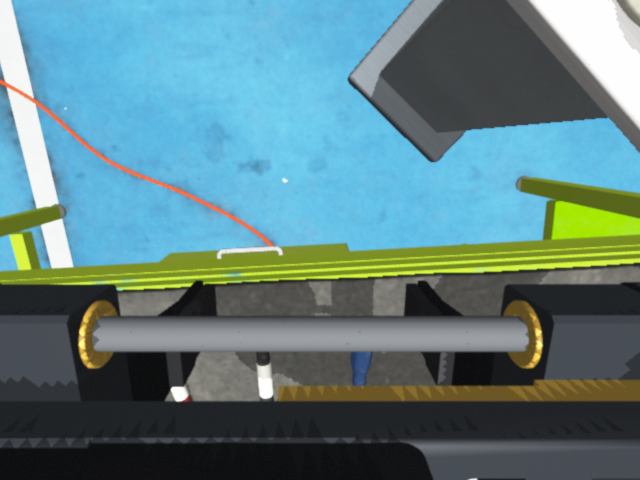

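The wrist camera sees the +x side of the tool, with the gripper filling the lower half. The blue handle shows only at (360,365), so I'll move past it and look back.

```bash
python3 -m crank '[[-1,[-0.45,0.1,0],[0,0,0]],[-1,[-0.45,0.1,0],[0,0,0]],[-1,[-0.45,0.1,0],[0,0,0]],[-1,[-0.45,0.1,0],[0,0,0]],[-1,[-0.45,0.1,0],[0,0,0]],[-1,[-0.45,0.1,0],[0,0,0]],[-1,[-0.3,0,0],[0,0,0]],[-1,[0,0,0],[0,0,0]]]'
python3 - <<'E'
from h import *
import cv2
cv2.imwrite("pics/w2.png",cam("wrist")["img"]);c=dict(cam("wrist"));np.save("w2.npy",c,allow_pickle=True)
E
```

```text
time_s: 2.75
tcp_pos: [0.6131, 0.1525, 0.2209]
ee_rot: [[-0.751, -0.66, -0.001], [-0.66, 0.751, -0.001], [0.001, -0.0, -1.0]]
wrist_force: [-0.4, -1.2, -0.5]
gripper_width: 1.004
```

View pics/w2.png

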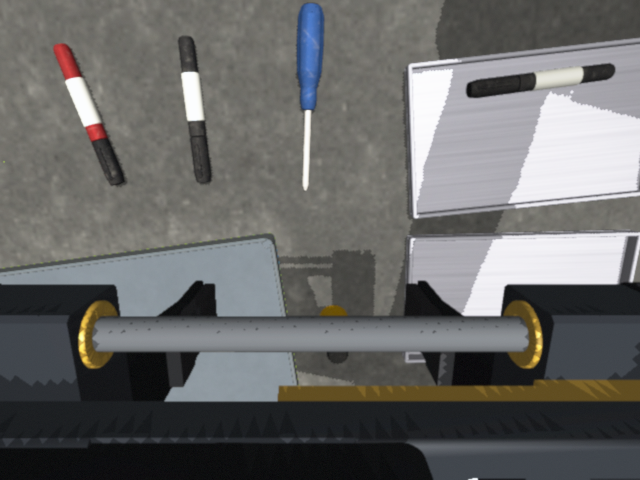

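This shows all three tools: the driver from handle end (311,3) to tip (305,188), black marker (185,38)–(205,182), red marker (60,45)–(117,184). The left edge of the marker tray runs from (409,66) to (412,216).

```bash
python3 - <<'E'
from h import *
c=np.load("w2.npy",allow_pickle=True).item()
def seg(n,p,q,z,z2=None):
    P=ray("",*p,z,c);Q=ray("",*q,z if z2 is None else z2,c);v=Q-P;print(n,((P+Q)/2)[:2].round(4),np.linalg.norm(v).round(4),np.degrees(np.arctan2(v[1],v[0])).round(1),P[:2].round(3),Q[:2].round(3))
seg("drv",(305,188),(311,3),.008,.011)
seg("blk",(205,182),(186,37),.008)
seg("red",(117,185),(60,44),.008)
seg("MT",(412,216),(409,66),.016)
seg("tmk",(468,90),(615,70),.011)
E
```

```text
drv [0.5328 0.0796] 0.1601 -140.8 [0.595 0.13 ] [0.471 0.029]
blk [0.6095 0.0075] 0.1285 -135.2 [0.655 0.053] [ 0.564 -0.038]
red [ 0.6788 -0.0648] 0.1302 -123.3 [ 0.715 -0.01 ] [ 0.643 -0.119]
MT [0.4984 0.1775] 0.1359 -133.6 [0.545 0.227] [0.452 0.128]
tmk [0.3791 0.2271] 0.1322 138.6 [0.429 0.183] [0.329 0.271]
```

```bash
python3 - <<'E'
from h import *
plan(.509,.061,.006,130)
E
```

```text
t 2.8 yaw 131.27 turn world -1.27 => wz total 0.028
pos [0.6116 0.1511 0.2212] tilt [-0.0019 -0.0009] shift before turn /100mm [ 1.362e+00 -2.000e-03  2.154e+00]
shift after turn [ 1.361 -0.032  2.154]
```

```bash
python3 -m crank '[[-1,[0,0,0],[0,0,0.028]],[-1,[0.45,-0.03,0],[0,0,0]],[-1,[0.45,0,0],[0,0,0]],[-1,[0.46,0,0.1],[0,0,0]],[-1,[0,0,0.45],[0,0,0]],[-1,[0,0,0.45],[0,0,0]],[-1,[0,0,0.4],[0,0,0]],[-1,[0,0,0],[0,0,0]]]'
python3 - <<'E'
from h import *
plan(.509,.061,.006,130)
E
```

```text
time_s: 3.6
tcp_pos: [0.504, 0.0586, 0.0787]
ee_rot: [[-0.768, -0.64, -0.011], [-0.64, 0.768, -0.004], [0.011, 0.004, -1.0]]
wrist_force: [-1.2, -0.5, 0.5]
gripper_width: 0.999
t 3.6 yaw 129.82 turn world 0.18 => wz total -0.004
pos [0.504  0.0586 0.0787] tilt [-0.0107 -0.0037] shift before turn /100mm [-0.062 -0.017  0.726]
shift after turn [-0.062 -0.017  0.726]
```

```bash
python3 -m crank '[[-1,[0,0,0.3],[0,0,0]],[-1,[0,0,0],[0,0,0]],[-1,[0,0,0],[0,0,0]]]'
python3 - <<'E'
from h import *
plan(.509,.061,.005,130)
E
```

```text
time_s: 3.9
tcp_pos: [0.5095, 0.0613, 0.0544]
ee_rot: [[-0.766, -0.643, 0.002], [-0.643, 0.766, 0.0], [-0.002, -0.001, -1.0]]
wrist_force: [0.6, -0.1, -0.4]
gripper_width: 0.999
t 3.9 yaw 130.01 turn world -0.01 => wz total 0.0
pos [0.5095 0.0613 0.0544] tilt [0.0018 0.0002] shift before turn /100mm [0.007 0.002 0.494]
shift after turn [0.007 0.002 0.494]
```

```bash
python3 -m crank '[[-0.4,[0,0,0.25],[0,0,0]],[-0.2,[0,0,0.24],[0,0,0]],[-0.2,[0,0,0],[0,0,0]],[-0.2,[0,0,0],[0,0,0]]]'
python3 -m crank '[[1,[0,0,0],[0,0,0]],[1,[0,0,0],[0,0,0]],[1,[0,0,0],[0,0,0]],[1,[0,0,0],[0,0,0]],[1,[0,0,0],[0,0,0]]]'
python3 - <<'E'
from h import *
plan(.509,.061,.006,130)
E
```

```text
time_s: 4.3
tcp_pos: [0.51, 0.0618, 0.0053]
ee_rot: [[-0.765, -0.644, 0.002], [-0.644, 0.765, 0.001], [-0.002, -0.001, -1.0]]
wrist_force: [0.0, 1.0, 0.7]
gripper_width: 0.718
time_s: 4.8
tcp_pos: [0.509, 0.0615, 0.0038]
ee_rot: [[-0.766, -0.643, 0.0], [-0.643, 0.766, 0.0], [-0.0, -0.0, -1.0]]
wrist_force: [0.4, -1.6, 0.4]
gripper_width: 0.266
t 4.8 yaw 130.04 turn world -0.04 => wz total 0.001
pos [0.509  0.0615 0.0038] tilt [0.0005 0.0001] shift before turn /100mm [ 0.003 -0.004 -0.022]
shift after turn [ 0.003 -0.004 -0.022]
```

Opening 0.266 is 23 mm, which matches the handle. I'll lift, turn and go to the driver tray.

```bash
python3 -m crank '[[1,[0,0,-0.2],[0,0,0]],[1,[0,0,-0.4],[0,0,0]],[1,[0,0,-0.45],[0,0,0]],[1,[0,0,-0.45],[0,0,0]],[1,[0,0,-0.45],[0,0,0]],[1,[0,0,-0.3],[0,0,0]],[1,[0,0,0],[0,0,-0.18]],[1,[0,0,0],[0,0,-0.18]]]'
python3 -m crank '[[1,[0,0,0],[0,0,-0.185]],[1,[0,0,0],[0,0,-0.185]],[1,[0,0,0],[0,0,-0.185]],[1,[0,0,0],[0,0,-0.185]],[1,[0,0,0],[0,0,-0.185]],[1,[0,0,0],[0,0,-0.185]],[1,[0,0,0],[0,0,-0.185]],[1,[0,0,0],[0,0,-0.185]]]'
python3 -m crank '[[1,[0,0,0],[0,0,-0.18]],[1,[0,0,0],[0,0,0]],[1,[0,0,0],[0,0,0]]]'
python3 - <<'E'
from h import *
plan(.45,.46,.23,-137.4)
E
```

```text
time_s: 5.6
tcp_pos: [0.5087, 0.0617, 0.2296]
ee_rot: [[-0.551, -0.834, 0.002], [-0.834, 0.551, 0.001], [-0.002, -0.001, -1.0]]
wrist_force: [0.2, 0.2, -1.1]
gripper_width: 0.241
time_s: 6.4
tcp_pos: [0.5083, 0.0614, 0.228]
ee_rot: [[0.547, -0.837, -0.001], [-0.837, -0.547, -0.0], [-0.001, 0.001, -1.0]]
wrist_force: [-0.5, 0.4, -1.2]
gripper_width: 0.245
time_s: 6.7
tcp_pos: [0.5085, 0.0614, 0.2282]
ee_rot: [[0.653, -0.758, -0.001], [-0.758, -0.653, -0.0], [-0.0, 0.001, -1.0]]
wrist_force: [-0.2, 0.4, -1.1]
gripper_width: 0.242
t 6.7 yaw -139.25 turn world 1.85 => wz total -0.041
pos [0.5085 0.0614 0.2282] tilt [-0.0009 -0.0002] shift before turn /100mm [-3.401 -2.159 -0.018]
shift after turn [-3.33  -2.268 -0.018]
```

```bash
python3 -m crank '[[1,[0,0,0],[0,0,-0.041]],[1,[-0.4,-0.27,0],[0,0,0]],[1,[-0.4,-0.27,0],[0,0,0]],[1,[-0.4,-0.27,0],[0,0,0]],[1,[-0.4,-0.27,0],[0,0,0]],[1,[-0.4,-0.27,0],[0,0,0]],[1,[-0.4,-0.27,0],[0,0,0]],[1,[-0.4,-0.27,0],[0,0,0]]]'
python3 -m crank '[[1,[-0.4,-0.27,0],[0,0,0]],[1,[0,0,0],[0,0,0]],[1,[0,0,0],[0,0,0]],[1,[0,0,0],[0,0,0]]]'
python3 - <<'E'
from h import *
import cv2
cv2.imwrite("pics/w3.png",cam("wrist")["img"]);c=dict(cam("wrist"));np.save("w3.npy",c,allow_pickle=True)
E
```

```text
time_s: 7.5
tcp_pos: [0.4566, 0.3972, 0.2285]
ee_rot: [[0.677, -0.736, -0.0], [-0.736, -0.677, -0.0], [0.0, 0.0, -1.0]]
wrist_force: [1.1, -0.2, -0.9]
gripper_width: 0.242
time_s: 7.9
tcp_pos: [0.45, 0.4423, 0.2283]
ee_rot: [[0.678, -0.735, -0.001], [-0.735, -0.678, -0.001], [0.0, 0.001, -1.0]]
wrist_force: [0.1, -0.2, -1.1]
gripper_width: 0.24
```

View pics/w3.png

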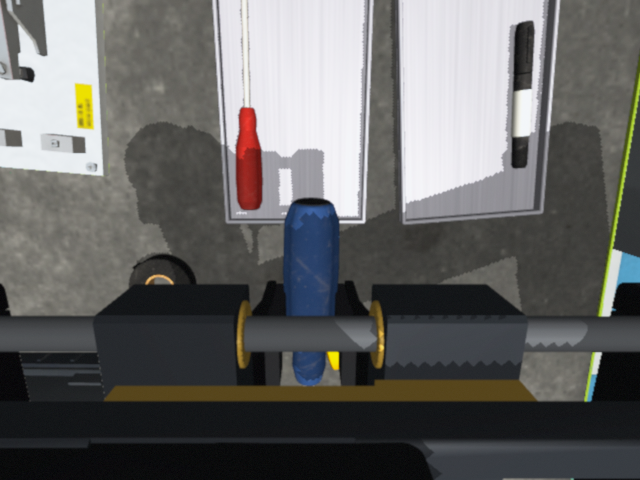

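The wrist view shows the near rim corners of the driver tray at (229,222) and (363,221), with the left rim reaching (214,0) and the right (372,0). The marker tray's near corners are at (404,223) and (542,212). The held driver hangs straight in the jaws.

```bash
python3 - <<'E'
from h import *
c=np.load("w3.npy",allow_pickle=True).item()
f=lambda u,v,z=.016: ray("",u,v,z,c)[:2]
for n,a,b,a2,b2 in(("DT",(228,222),(364,221),(214,0),(372,0)),("MT",(404,223),(542,213),(394,0),(560,0))):
    A,B,A2,B2=f(*a),f(*b),f(*a2),f(*b2);w=B-A;u=(A2-A)/np.linalg.norm(A2-A);v=(B2-B)/np.linalg.norm(B2-B)
    d=u+v;d/=np.linalg.norm(d);print(n,A.round(4),B.round(4),"w",np.linalg.norm(w).round(4),"ang sides",[np.degrees(np.arctan2(q[1],q[0])).round(1) for q in(u,v,w)],"ctr",((A+B)/2+.115*d).round(4))
P,Q=f(521,22,.011),f(519,167,.011);print("tmk",((P+Q)/2).round(4),np.linalg.norm(P-Q))
E
```

```text
DT [0.5075 0.5024] [0.4076 0.409 ] w 0.1368 ang sides [np.float64(-47.0), np.float64(-47.2), np.float64(-136.9)] ctr [0.5358 0.3714]
MT [0.3765 0.3831] [0.2824 0.2825] w 0.1378 ang sides [np.float64(-41.1), np.float64(-43.0), np.float64(-133.1)] ctr [0.4148 0.2557]
tmk [0.3817 0.2264] 0.12834240562922855
```

```bash
python3 - <<'E'
from h import *
plan(.540,.337,.09,-137.2)
E
```

```text
t 7.95 yaw -137.34 turn world 0.14 => wz total -0.003
pos [0.4502 0.442  0.2286] tilt [-0.0003 -0.0005] shift before turn /100mm [1.38  0.05  1.386]
shift after turn [1.38  0.054 1.386]
```

```bash
python3 -m crank '[[1,[0.46,0.02,0],[0,0,0]],[1,[0.46,0.02,0],[0,0,0]],[1,[0.46,0.01,0],[0,0,0]],[1,[0,0,0.46],[0,0,0]],[1,[0,0,0.46],[0,0,0]],[1,[0,0,0.46],[0,0,0]],[1,[0,0,0],[0,0,0]],[1,[0,0,0],[0,0,0]]]'
python3 - <<'E'
from h import *
import cv2
plan(.540,.337,.008,-137.2)
cv2.imwrite("pics/s3.png",cv2.resize(cam("side")["img"][180:380,240:480],None,fx=3,fy=3))
E
```

```text
time_s: 8.75
tcp_pos: [0.541, 0.3377, 0.0916]
ee_rot: [[0.679, -0.734, 0.001], [-0.734, -0.679, -0.001], [0.001, -0.0, -1.0]]
wrist_force: [0.5, 1.0, -0.3]
gripper_width: 0.248
t 8.75 yaw -137.26 turn world 0.06 => wz total -0.001
pos [0.541  0.3377 0.0916] tilt [ 0.0009 -0.0007] shift before turn /100mm [-0.003  0.012  0.836]
shift after turn [-0.003  0.012  0.836]
```

View pics/s3.png

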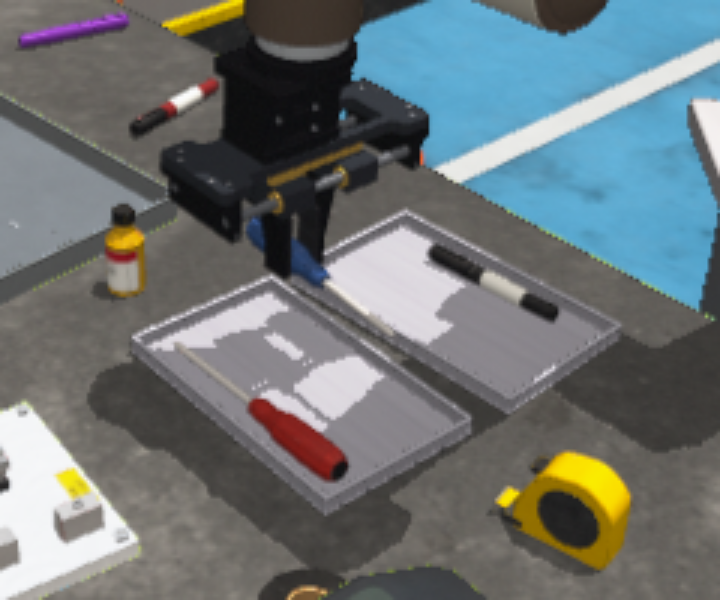

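The driver hangs slightly tip-down above the tray, parallel to it. Before lowering I'll check the gripper body's clearance to the bottle and tape measure.

```bash
python3 - <<'E'
from h import *
B=(ray("scene",278,236,0.005)+ray("side",281,276,0.005))/2
T=(ray("scene",330,380,0.005)+ray("side",430,362,0.005))/2
print(B,T)
R=np.array(r.sense()["ee_rot"])
for n,P in(("bottle",B),("tape",T)): print(n,(R.T@(P-[.54,.337,0]))[:2])
E
```

```text
[0.68183445 0.25237349 0.005     ] [0.33860686 0.5242793  0.005     ]
bottle [ 0.15845256 -0.04663678]
tape [-0.27424054  0.02055141]
```

```bash
python3 -m crank '[[1,[0,0,0.3],[0,0,0]],[1,[0,0,0.3],[0,0,0]],[1,[0,0,0.12],[0,0,0]],[1,[0,0,0.05],[0,0,0]],[1,[0,0,0.05],[0,0,0]],[1,[0,0,0],[0,0,0]]]'
```

```text
time_s: 9.5
tcp_pos: [0.5406, 0.3389, 0.0095]
ee_rot: [[0.679, -0.734, 0.001], [-0.734, -0.679, 0.001], [0.0, -0.002, -1.0]]
wrist_force: [-0.1, -0.6, -1.0]
gripper_width: 0.239
```

```bash
python3 -m crank '[[1,[0,0,0.02],[0,0,0]],[1,[0,0,0],[0,0,0]],[0.2,[0,0,0],[0,0,0]],[0.2,[0,0,0],[0,0,0]],[0.2,[0,0,0],[0,0,0]]]'
python3 -m crank '[[0.2,[0,0,-0.3],[0,0,0]],[0.2,[0,0,-0.4],[0,0,0]],[0.2,[0,0,-0.4],[0,0,0]],[0,[0,0,-0.45],[0,0,0]],[-1,[0,0,-0.45],[0,0,0]],[-1,[0,0,-0.2],[0,0,0]],[-1,[0,0,0],[0,0,0]]]'
python3 - <<'E'
from h import *
import cv2
cv2.imwrite("pics/s4.png",cv2.resize(cam("side")["img"][180:380,240:480],None,fx=3,fy=3))
plan(.6095,.0065,.2,132)
E
```

```text
time_s: 10.0
tcp_pos: [0.5403, 0.3386, 0.007]
ee_rot: [[0.679, -0.734, 0.001], [-0.734, -0.679, 0.0], [0.0, -0.001, -1.0]]
wrist_force: [-0.9, 0.1, -0.2]
gripper_width: 0.377
time_s: 10.7
tcp_pos: [0.5417, 0.3396, 0.2317]
ee_rot: [[0.679, -0.734, 0.007], [-0.734, -0.679, 0.006], [0.001, -0.01, -1.0]]
wrist_force: [0.5, 0.0, 0.4]
gripper_width: 0.679
t 10.75 yaw -137.23 turn world -90.77 => wz total 2.017
pos [0.5405 0.3389 0.2286] tilt [0.0028 0.0032] shift before turn /100mm [2.909 1.751 0.277]
shift after turn [ 1.712 -2.932  0.277]
```

View pics/s4.png

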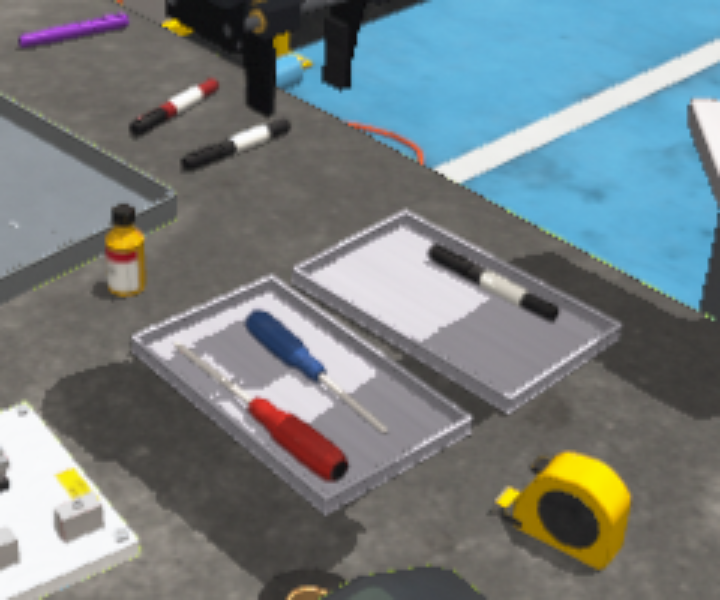

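The driver lies flat beside the red one, in line with the tray. Next is the black marker, using yaw 133.

```bash
python3 -m crank '[[-1,[0,0,0],[0,0,0.185]],[-1,[0,0,0],[0,0,0.185]],[-1,[0,0,0],[0,0,0.185]],[-1,[0,0,0],[0,0,0.185]],[-1,[0,0,0],[0,0,0.185]],[-1,[0,0,0],[0,0,0.185]],[-1,[0,0,0],[0,0,0.185]],[-1,[0,0,0],[0,0,0.185]]]'
python3 -m crank '[[-1,[0,0,0],[0,0,0.17]],[-1,[0,0,0],[0,0,0.17]],[-1,[0,0,0],[0,0,0.17]],[-1,[0.22,-0.42,0],[0,0,0]],[-1,[0.22,-0.42,0],[0,0,0]],[-1,[0.22,-0.42,0],[0,0,0]],[-1,[0.22,-0.42,0],[0,0,0]],[-1,[0,0,0],[0,0,0]]]'
python3 - <<'E'
from h import *
plan(.6095,.0065,.1,133)
E
```

```text
time_s: 11.55
tcp_pos: [0.5393, 0.3378, 0.2241]
ee_rot: [[-0.41, -0.912, -0.003], [-0.912, 0.41, -0.003], [0.004, 0.002, -1.0]]
wrist_force: [-0.3, -0.1, -0.5]
gripper_width: 1.001
time_s: 12.35
tcp_pos: [0.5908, 0.1505, 0.2244]
ee_rot: [[-0.733, -0.68, -0.004], [-0.68, 0.733, -0.002], [0.005, 0.001, -1.0]]
wrist_force: [-0.2, -0.7, 0.2]
gripper_width: 1.0
t 12.35 yaw 132.87 turn world 0.13 => wz total -0.003
pos [0.5908 0.1505 0.2244] tilt [-0.004  -0.0024] shift before turn /100mm [ 0.837 -1.184  1.247]
shift after turn [ 0.84  -1.182  1.247]
```

```bash
python3 -m crank '[[-1,[0.28,-0.4,0],[0,0,0]],[-1,[0.28,-0.4,0],[0,0,0]],[-1,[0.28,-0.38,0],[0,0,0]],[-1,[0,0,0.45],[0,0,0]],[-1,[0,0,0.45],[0,0,0]],[-1,[0,0,0.4],[0,0,0]],[-1,[0,0,0],[0,0,0]],[-1,[0,0,0],[0,0,0]]]'
python3 - <<'E'
from h import *
plan(.6095,.0065,.003,133)
import cv2
cv2.imwrite("pics/w5.png",cam("wrist")["img"]);cv2.imwrite("pics/s5.png",cv2.resize(cam("scene")["img"][100:250,270:430],None,fx=4,fy=4))
E
```

```text
time_s: 13.15
tcp_pos: [0.6105, 0.0123, 0.096]
ee_rot: [[-0.728, -0.686, -0.002], [-0.686, 0.728, -0.001], [0.002, 0.0, -1.0]]
wrist_force: [0.2, -0.2, 1.4]
gripper_width: 0.999
t 13.15 yaw 133.29 turn world -0.29 => wz total 0.006
pos [0.6105 0.0123 0.096 ] tilt [-0.0021 -0.0014] shift before turn /100mm [ 0.045 -0.036  0.93 ]
shift after turn [ 0.045 -0.036  0.93 ]
```

View pics/s5.png

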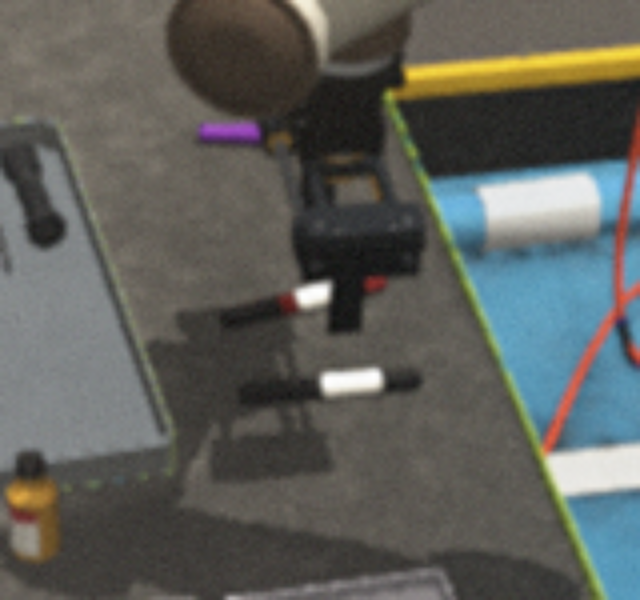

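View pics/w5.png

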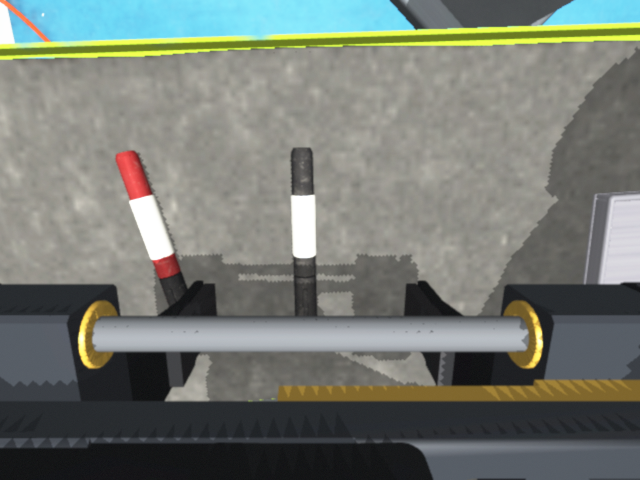

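The marker is parallel to the fingers and centred between the jaws at column 305. I'll pre-close a little because of the red marker, then descend.

```bash
python3 -m crank '[[0.1,[0.04,-0.03,0.1],[0,0,0]],[0.1,[0,0,0.3],[0,0,0]],[0.1,[0,0,0.3],[0,0,0]],[0.1,[0,0,0.19],[0,0,0]],[0.1,[0,0,0.02],[0,0,0]],[0.1,[0,0,0.0],[0,0,0]]]'
python3 - <<'E'
from h import *
plan(.6095,.0065,.003,133)
E
```

```text
time_s: 13.85
tcp_pos: [0.6103, 0.0072, 0.0062]
ee_rot: [[-0.728, -0.685, 0.001], [-0.685, 0.728, 0.0], [-0.001, -0.001, -1.0]]
wrist_force: [-0.5, 0.4, -0.2]
gripper_width: 0.538
t 13.85 yaw 133.24 turn world -0.24 => wz total 0.005
pos [0.6103 0.0072 0.0062] tilt [0.0011 0.    ] shift before turn /100mm [0.011 0.    0.032]
shift after turn [0.011 0.    0.032]
```

```bash
python3 -m crank '[[0.1,[0,0,0.02],[0,0,0]],[1,[0,0,0],[0,0,0]],[1,[0,0,0],[0,0,0]],[1,[0,0,0],[0,0,0]],[1,[0,0,0],[0,0,0]]]'
python3 -m crank '[[1,[0,0,-0.2],[0,0,0]],[1,[0,0,-0.4],[0,0,0]],[1,[0,0,-0.45],[0,0,0]],[1,[0,0,-0.45],[0,0,0]],[1,[0,0,-0.45],[0,0,0]],[1,[0,0,0],[0,0,-0.18]],[1,[0,0,0],[0,0,-0.18]],[1,[0,0,0],[0,0,-0.18]]]'
python3 -m crank '[[1,[0,0,0],[0,0,-0.185]],[1,[0,0,0],[0,0,-0.185]],[1,[0,0,0],[0,0,-0.185]],[1,[0,0,0],[0,0,-0.185]],[1,[0,0,0],[0,0,-0.185]],[1,[0,0,0],[0,0,-0.185]],[1,[0,0,0],[0,0,-0.185]],[1,[0,0,0],[0,0,-0.185]]]'
python3 - <<'E'
from h import *
a=np.radians(137.);y=np.array([np.cos(a),np.sin(a)]);x=np.array([y[1],-y[0]]);c=np.array([.4138,.256])
for X in(-.005,.034): print(X,(c+X*x).round(4))
p=c-.005*x;plan(p[0],p[1],.15,-133)
E
```

```text
time_s: 14.35
tcp_pos: [0.61, 0.0073, 0.004]
ee_rot: [[-0.729, -0.685, 0.001], [-0.685, 0.729, 0.0], [-0.001, -0.0, -1.0]]
wrist_force: [-1.7, -0.4, 2.1]
gripper_width: 0.181
time_s: 15.15
tcp_pos: [0.6095, 0.0073, 0.1991]
ee_rot: [[-0.377, -0.926, 0.001], [-0.926, 0.377, 0.001], [-0.001, -0.0, -1.0]]
wrist_force: [0.1, -0.6, -0.1]
gripper_width: 0.176
time_s: 15.95
tcp_pos: [0.6095, 0.0073, 0.1985]
ee_rot: [[0.7, -0.714, -0.0], [-0.714, -0.7, 0.0], [-0.0, 0.0, -1.0]]
wrist_force: [-0.3, -0.5, 0.4]
gripper_width: 0.181
-0.005 [0.4104 0.2523]
0.034 [0.437  0.2809]
t 15.95 yaw -135.53 turn world 2.53 => wz total -0.056
pos [0.6095 0.0073 0.1985] tilt [-0.0003  0.0001] shift before turn /100mm [-3.144 -0.296  0.485]
shift after turn [-3.128 -0.434  0.485]
```

```bash
python3 -m crank '[[1,[0,0,0],[0,0,-0.056]],[1,[-0.45,-0.06,0],[0,0,0]],[1,[-0.45,-0.06,0],[0,0,0]],[1,[-0.45,-0.06,0],[0,0,0]],[1,[-0.45,-0.06,0],[0,0,0]],[1,[-0.45,-0.06,0],[0,0,0]],[1,[-0.45,-0.06,0],[0,0,0]],[1,[-0.43,-0.07,0],[0,0,0]]]'
python3 -m crank '[[1,[0,0,0.4],[0,0,0]],[1,[0,0,0.4],[0,0,0]],[1,[0,0,0.3],[0,0,0]],[1,[0,0,0.0],[0,0,0]],[1,[0,0,0],[0,0,0]]]'
python3 - <<'E'
from h import *
import cv2
plan(.4104,.2523,.007,-133)
cv2.imwrite("pics/w6.png",cam("wrist")["img"]);cv2.imwrite("pics/s6.png",cv2.resize(cam("side")["img"][180:380,240:480],None,fx=3,fy=3))
E
```

```text
time_s: 16.75
tcp_pos: [0.4102, 0.2545, 0.1989]
ee_rot: [[0.727, -0.686, 0.0], [-0.686, -0.727, 0.0], [-0.0, -0.001, -1.0]]
wrist_force: [0.5, 1.1, -0.1]
gripper_width: 0.183
time_s: 17.25
tcp_pos: [0.4121, 0.2536, 0.0891]
ee_rot: [[0.727, -0.686, 0.0], [-0.686, -0.727, -0.0], [0.001, -0.0, -1.0]]
wrist_force: [-0.3, -0.1, -0.0]
gripper_width: 0.178
t 17.25 yaw -133.32 turn world 0.32 => wz total -0.007
pos [0.4121 0.2536 0.0891] tilt [ 0.0005 -0.0004] shift before turn /100mm [-0.004  0.022  0.821]
shift after turn [-0.004  0.022  0.821]
```

View pics/s6.png

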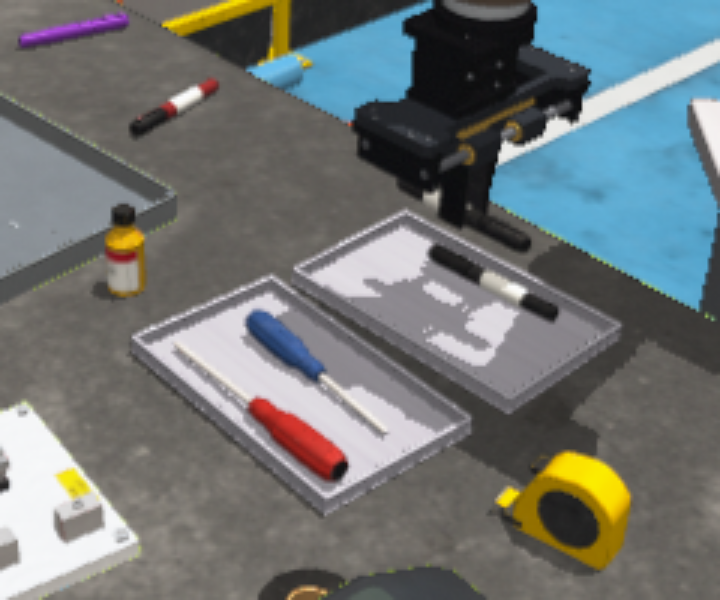

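View pics/w6.png

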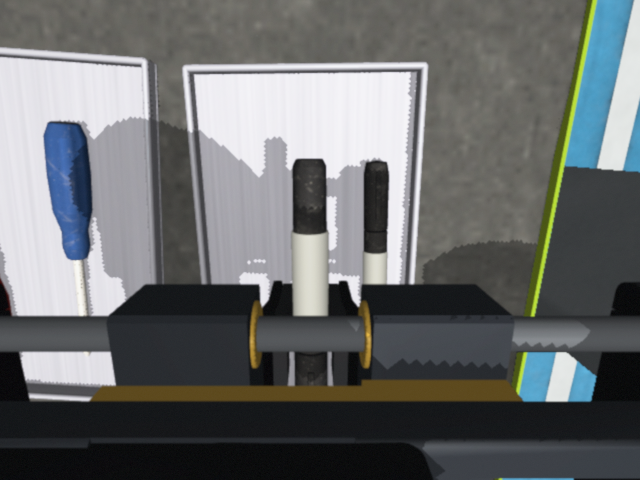

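Held marker is parallel to the tray and clear of the one lying there. Lowering now.

```bash
python3 -m crank '[[1,[0,0,0.3],[0,0,0]],[1,[0,0,0.3],[0,0,0]],[1,[0,0,0.12],[0,0,0]],[1,[0,0,0.06],[0,0,0]],[1,[0,0,0.03],[0,0,0]],[1,[0,0,0],[0,0,0]]]'
python3 - <<'E'
from h import *
plan(.4104,.2523,.007,-133)
E
```

```text
time_s: 17.95
tcp_pos: [0.4124, 0.2541, 0.0085]
ee_rot: [[0.727, -0.686, 0.002], [-0.686, -0.727, 0.002], [-0.0, -0.002, -1.0]]
wrist_force: [-0.1, -0.6, 0.1]
gripper_width: 0.177
t 17.95 yaw -133.35 turn world 0.35 => wz total -0.008
pos [0.4124 0.2541 0.0085] tilt [0.0015 0.0016] shift before turn /100mm [-0.002  0.027  0.015]
shift after turn [-0.002  0.027  0.015]
```

```bash
python3 -m crank '[[1,[0,0,0.015],[0,0,0]],[1,[0,0,0],[0,0,0]],[0.4,[0,0,0],[0,0,0]],[0.4,[0,0,0],[0,0,0]],[0.4,[0,0,0],[0,0,0]]]'
python3 -m crank '[[0.4,[0,0,-0.3],[0,0,0]],[0.4,[0,0,-0.4],[0,0,0]],[0.4,[0,0,-0.4],[0,0,0]],[0,[0,0,-0.45],[0,0,0]],[-1,[0,0,-0.4],[0,0,0]],[-1,[0,0,0],[0,0,0.17]],[-1,[0,0,0],[0,0,0.17]],[-1,[0,0,0],[0,0,0.17]]]'
python3 - <<'E'
from h import *
import cv2
cv2.imwrite("pics/s7.png",cv2.resize(cam("side")["img"][180:380,240:480],None,fx=3,fy=3))
plan(.678,-.066,.2,145.5)
E
```

```text
time_s: 18.45
tcp_pos: [0.4116, 0.2533, 0.0061]
ee_rot: [[0.727, -0.687, -0.0], [-0.687, -0.727, -0.0], [-0.0, 0.0, -1.0]]
wrist_force: [0.3, -0.6, -0.5]
gripper_width: 0.286
time_s: 19.25
tcp_pos: [0.4114, 0.2532, 0.2013]
ee_rot: [[0.397, -0.918, 0.0], [-0.918, -0.397, 0.001], [-0.001, -0.0, -1.0]]
wrist_force: [0.1, 0.4, -0.7]
gripper_width: 0.671
t 19.3 yaw -156.84 turn world -57.66 => wz total 1.281
pos [0.4113 0.2531 0.2011] tilt [-0.0004  0.0001] shift before turn /100mm [ 3.983 -1.196  0.009]
shift after turn [ 1.12  -4.005  0.009]
```

View pics/s7.png

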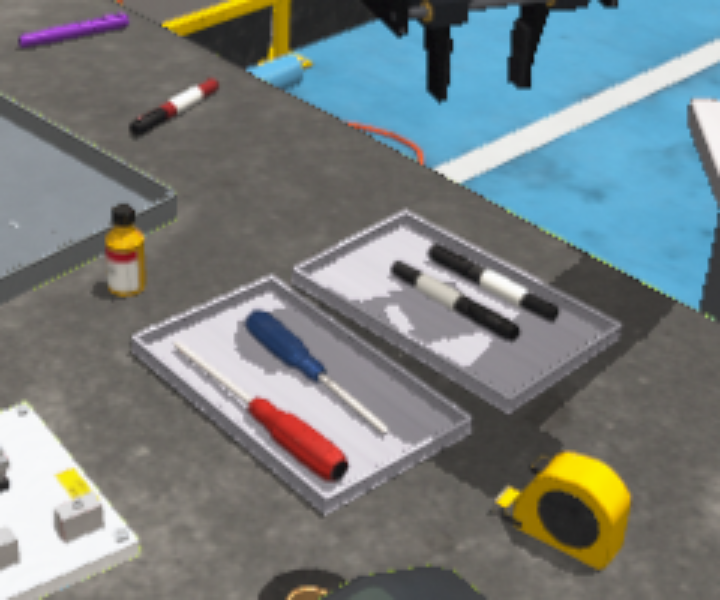

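The black marker lies flat and parallel. Now the red one.

```bash
python3 -m crank '[[-1,[0,0,0],[0,0,0.183]],[-1,[0,0,0],[0,0,0.183]],[-1,[0,0,0],[0,0,0.183]],[-1,[0,0,0],[0,0,0.183]],[-1,[0,0,0],[0,0,0.183]],[-1,[0,0,0],[0,0,0.183]],[-1,[0,0,0],[0,0,0.183]],[-1,[0.12,-0.44,0],[0,0,0]]]'
python3 -m crank '[[-1,[0.12,-0.44,0],[0,0,0]],[-1,[0.12,-0.44,0],[0,0,0]],[-1,[0.12,-0.44,0],[0,0,0]],[-1,[0.12,-0.44,0],[0,0,0]],[-1,[0.12,-0.44,0],[0,0,0]],[-1,[0.12,-0.44,0],[0,0,0]],[-1,[0.12,-0.44,0],[0,0,0]],[-1,[0.12,-0.44,0],[0,0,0]]]'
python3 -m crank '[[-1,[0,0,0.4],[0,0,0]],[-1,[0,0,0.4],[0,0,0]],[-1,[0,0,0.2],[0,0,0]],[-1,[0,0,0],[0,0,0]],[-1,[0,0,0],[0,0,0]]]'
python3 - <<'E'
from h import *
import cv2
plan(.6785,-.0655,.004,145.7)
cv2.imwrite("pics/w8.png",cam("wrist")["img"])
E
```

```text
time_s: 20.1
tcp_pos: [0.4404, 0.221, 0.2011]
ee_rot: [[-0.554, -0.833, 0.0], [-0.833, 0.554, 0.001], [-0.001, 0.0, -1.0]]
wrist_force: [0.9, 0.3, 0.2]
gripper_width: 0.998
time_s: 20.9
tcp_pos: [0.6806, -0.059, 0.2006]
ee_rot: [[-0.557, -0.831, -0.001], [-0.831, 0.557, 0.0], [0.0, 0.001, -1.0]]
wrist_force: [0.6, 1.5, -0.1]
gripper_width: 1.001
time_s: 21.4
tcp_pos: [0.6803, -0.0575, 0.1014]
ee_rot: [[-0.557, -0.83, 0.0], [-0.83, 0.557, -0.001], [0.001, -0.001, -1.0]]
wrist_force: [0.3, 0.4, 0.5]
gripper_width: 1.002
t 21.4 yaw 146.15 turn world -0.45 => wz total 0.01
pos [ 0.6803 -0.0575  0.1014] tilt [ 0.0001 -0.0007] shift before turn /100mm [ 0.076 -0.029  0.974]
shift after turn [ 0.076 -0.03   0.974]
```

View pics/w8.png

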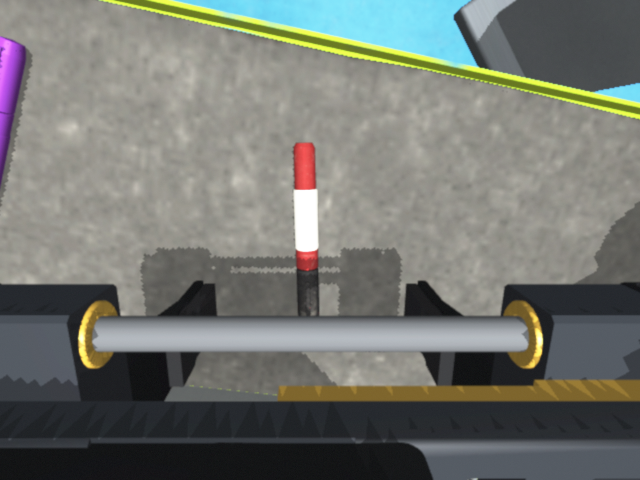

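The red marker is centred between the jaws (column 306) and parallel to them. The purple pen is well away at the left edge. Descending.

```bash
python3 -m crank '[[0.1,[0.076,-0.03,0.1],[0,0,0]],[0.1,[0,0,0.3],[0,0,0]],[0.1,[0,0,0.3],[0,0,0]],[0.1,[0,0,0.22],[0,0,0]],[0.1,[0,0,0.05],[0,0,0]],[0.1,[0,0,0],[0,0,0]]]'
python3 - <<'E'
from h import *
plan(.6785,-.0655,.004,145.7)
E
```

```text
time_s: 22.05
tcp_pos: [0.6781, -0.0656, 0.0041]
ee_rot: [[-0.558, -0.83, -0.0], [-0.83, 0.558, -0.0], [0.0, 0.0, -1.0]]
wrist_force: [-0.0, -0.6, 0.7]
gripper_width: 0.541
t 22.05 yaw 146.06 turn world -0.36 => wz total 0.008
pos [ 0.6781 -0.0656  0.0041] tilt [-0.0003 -0.0003] shift before turn /100mm [-0.003 -0.003  0.001]
shift after turn [-0.003 -0.003  0.001]
```

```bash
python3 -m crank '[[1,[0,0,0],[0,0,0]],[1,[0,0,0],[0,0,0]],[1,[0,0,0],[0,0,0]],[1,[0,0,0],[0,0,0]]]'
python3 -m crank '[[1,[0,0,-0.2],[0,0,0]],[1,[0,0,-0.4],[0,0,0]],[1,[0,0,-0.45],[0,0,0]],[1,[0,0,-0.45],[0,0,0]],[1,[0,0,-0.45],[0,0,0]],[1,[0,0,0],[0,0,-0.18]],[1,[0,0,0],[0,0,-0.18]],[1,[0,0,0],[0,0,-0.18]]]'
python3 -m crank '[[1,[0,0,0],[0,0,-0.18]],[1,[0,0,0],[0,0,-0.18]],[1,[0,0,0],[0,0,-0.18]],[1,[0,0,0],[0,0,-0.18]],[1,[0,0,0],[0,0,-0.18]],[1,[0,0,0],[0,0,-0.18]],[1,[0,0,0],[0,0,-0.17]],[1,[0,0,0],[0,0,0]]]'
python3 - <<'E'
from h import *
plan(.437,.281,.09,-133.2)
E
```

```text
time_s: 22.45
tcp_pos: [0.6786, -0.0653, 0.005]
ee_rot: [[-0.558, -0.83, 0.002], [-0.83, 0.558, 0.0], [-0.001, -0.001, -1.0]]
wrist_force: [-0.6, 0.6, 4.4]
gripper_width: 0.182
time_s: 23.25
tcp_pos: [0.6779, -0.0653, 0.1999]
ee_rot: [[-0.162, -0.987, 0.001], [-0.987, 0.162, 0.001], [-0.001, -0.001, -1.0]]
wrist_force: [0.2, 0.9, -0.9]
gripper_width: 0.178
time_s: 24.05
tcp_pos: [0.678, -0.0653, 0.1992]
ee_rot: [[0.726, -0.687, 0.0], [-0.687, -0.726, 0.0], [0.0, -0.0, -1.0]]
wrist_force: [-0.1, 0.4, 0.3]
gripper_width: 0.177
t 24.05 yaw -133.41 turn world 0.21 => wz total -0.005
pos [ 0.678  -0.0653  0.1992] tilt [0.0001 0.0001] shift before turn /100mm [-4.13  -0.859  1.092]
shift after turn [-4.127 -0.875  1.092]
```

```bash
python3 -m crank '[[1,[-0.46,-0.096,0],[0,0,0]],[1,[-0.46,-0.096,0],[0,0,0]],[1,[-0.46,-0.096,0],[0,0,0]],[1,[-0.46,-0.096,0],[0,0,0]],[1,[-0.46,-0.096,0],[0,0,0]],[1,[-0.46,-0.096,0],[0,0,0]],[1,[-0.46,-0.096,0],[0,0,0]],[1,[-0.46,-0.096,0],[0,0,0]]]'
python3 -m crank '[[1,[-0.45,-0.096,0],[0,0,0]],[1,[0,0,0.4],[0,0,0]],[1,[0,0,0.4],[0,0,0]],[1,[0,0,0.29],[0,0,0]],[1,[0,0,0.0],[0,0,0]],[1,[0,0,0],[0,0,0]]]'
python3 - <<'E'
from h import *
import cv2
plan(.437,.281,.007,-133.2)
cv2.imwrite("pics/w9.png",cam("wrist")["img"]);np.save("w9.npy",dict(cam("wrist")),allow_pickle=True)
E
```

```text
time_s: 24.85
tcp_pos: [0.4622, 0.2447, 0.1995]
ee_rot: [[0.724, -0.69, 0.001], [-0.69, -0.724, 0.001], [0.0, -0.001, -1.0]]
wrist_force: [0.4, 0.8, -0.7]
gripper_width: 0.179
time_s: 25.45
tcp_pos: [0.4379, 0.2816, 0.0907]
ee_rot: [[0.726, -0.688, 0.001], [-0.688, -0.726, -0.0], [0.001, -0.0, -1.0]]
wrist_force: [0.0, -0.1, 0.7]
gripper_width: 0.18
t 25.45 yaw -133.46 turn world 0.26 => wz total -0.006
pos [0.4379 0.2816 0.0907] tilt [ 0.0008 -0.0001] shift before turn /100mm [-0.003  0.011  0.837]
shift after turn [-0.004  0.011  0.837]
```

View pics/w9.png

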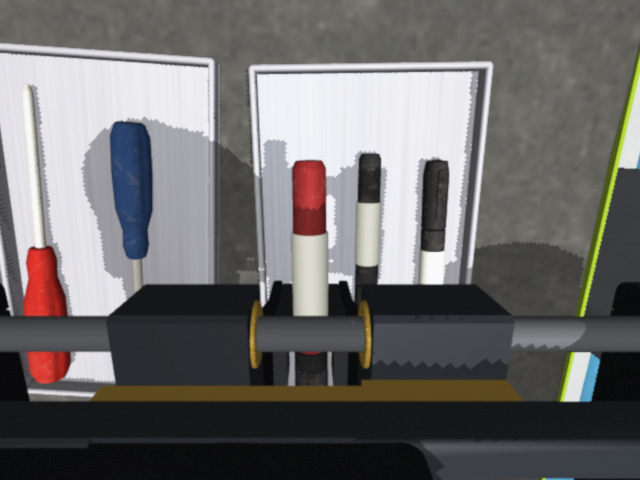

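The held red marker is parallel, with the black marker 39 mm to one side and the wall about 32 mm to the other. Lowering and opening only a little.

```bash
python3 -m crank '[[1,[0,0,0.3],[0,0,0]],[1,[0,0,0.3],[0,0,0]],[1,[0,0,0.12],[0,0,0]],[1,[0,0,0.06],[0,0,0]],[1,[0,0,0.05],[0,0,0]],[1,[0,0,0],[0,0,0]]]'
python3 - <<'E'
from h import *
plan(.437,.281,.007,-133.2)
E
```

```text
time_s: 26.1
tcp_pos: [0.4383, 0.2821, 0.0081]
ee_rot: [[0.727, -0.687, 0.002], [-0.687, -0.727, 0.002], [0.0, -0.003, -1.0]]
wrist_force: [0.3, 0.8, -0.4]
gripper_width: 0.183
t 26.1 yaw -133.39 turn world 0.19 => wz total -0.004
pos [0.4383 0.2821 0.0081] tilt [0.0018 0.0018] shift before turn /100mm [-0.002  0.017  0.011]
shift after turn [-0.002  0.017  0.011]
```

```bash
python3 -m crank '[[1,[0,0,0.01],[0,0,0]],[1,[0,0,0],[0,0,0]],[0.45,[0,0,0],[0,0,0]],[0.45,[0,0,0],[0,0,0]],[0.45,[0,0,0],[0,0,0]]]'
python3 -m crank '[[0.45,[0,0,-0.3],[0,0,0]],[0.45,[0,0,-0.4],[0,0,0]],[0.45,[0,0,-0.4],[0,0,0]],[0,[0,0,-0.45],[0,0,0]],[-1,[-0.4,0,-0.4],[0,0,0]],[-1,[-0.45,0,0],[0,0,0]],[-1,[-0.45,0,0],[0,0,0]],[-1,[0,0,0],[0,0,0]]]'
python3 - <<'E'
from h import *
import cv2
cv2.imwrite("pics/s10.png",cv2.resize(cam("side")["img"][180:380,240:480],None,fx=3,fy=3))
cv2.imwrite("pics/w10.png",cam("wrist")["img"]);np.save("w10.npy",dict(cam("wrist")),allow_pickle=True)
cv2.imwrite("pics/sc10.png",cv2.resize(cam("scene")["img"][200:400,200:430],None,fx=3,fy=3))
E
```

```text
time_s: 26.6
tcp_pos: [0.4375, 0.2813, 0.0063]
ee_rot: [[0.727, -0.687, 0.0], [-0.687, -0.727, 0.0], [-0.0, -0.0, -1.0]]
wrist_force: [0.2, 0.6, -0.3]
gripper_width: 0.264
time_s: 27.4
tcp_pos: [0.3436, 0.3701, 0.1969]
ee_rot: [[0.73, -0.683, 0.0], [-0.683, -0.73, 0.002], [-0.001, -0.002, -1.0]]
wrist_force: [-0.0, -0.6, -1.2]
gripper_width: 0.647
```

View pics/s10.png

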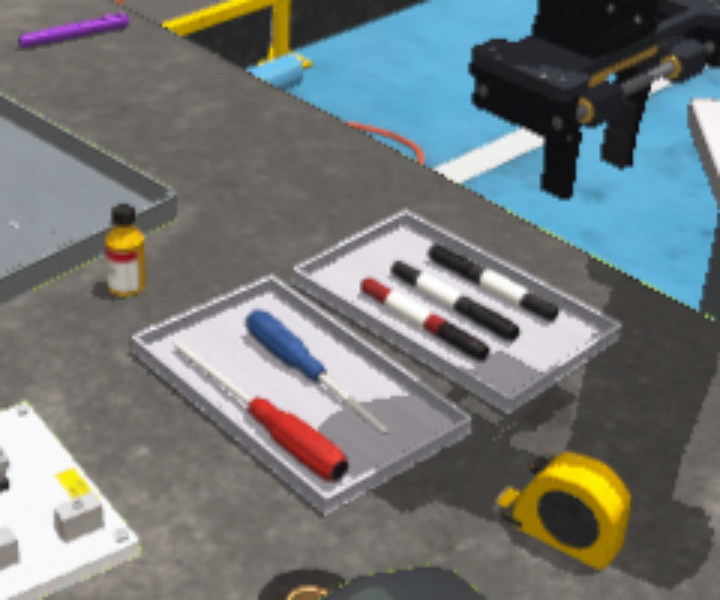

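View pics/w10.png

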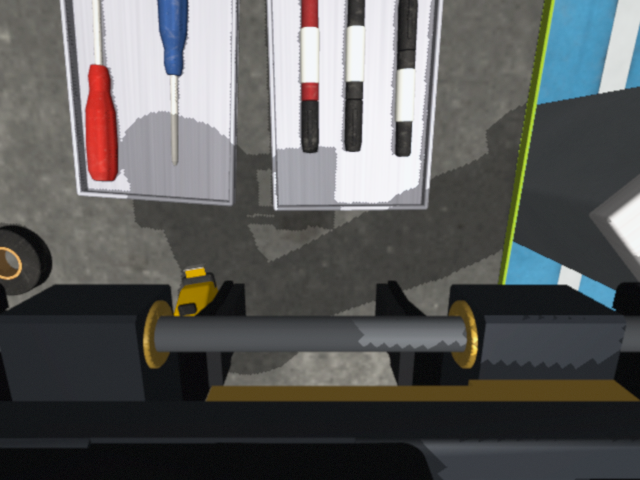

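View pics/sc10.png

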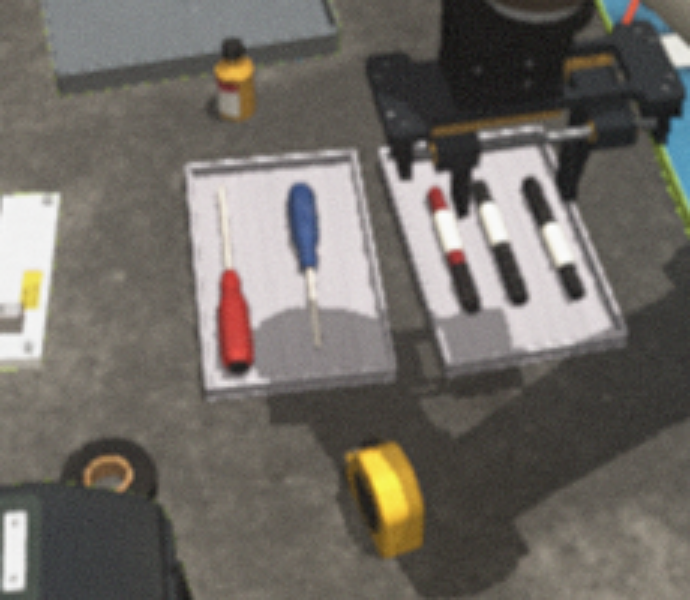

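All three views agree, with each tool flat, parallel and side by side in its tray and the bystanders in place. One numeric check in the tray frames, then I'll hand in.

```bash
python3 - <<'E'
from h import *
def chk(n,p,q,z,c,a,cc="scene"):
    k=(200,200) if cc=="scene" else (240,180)
    P,Q=[ray(cc,k[0]+u/3,k[1]+v/3,z)[:2] for u,v in(p,q)];a=np.radians(a);y=np.array([np.cos(a),np.sin(a)]);x=np.array([y[1],-y[0]]);d=(P+Q)/2-c
    v=Q-P;print(n,cc,"x",(d@x).round(4),"y",(d@y).round(4),"ang off",np.degrees(np.arctan2(v@x,v@y)).round(1),"L",np.linalg.norm(v).round(3))
D,M=np.array([.5336,.3735]),np.array([.4138,.256])
chk("drv",(302,183),(319,346),.013,D,132.8); chk("drv",(250,318),(385,431),.013,D,132.8,"side")
chk("blk",(480,183),(518,302),.011,M,137); chk("blk",(394,266),(517,332),.011,M,137,"side")
chk("red",(434,190),(472,308),.011,M,137); chk("red",(364,283),(486,354),.011,M,137,"side")
s=r.sense();print(s["time_s"],s["tcp_pos"])
r.finish_job()
E
```

```text
drv scene x -0.0216 y -0.0034 ang off 2.2 L 0.17
drv side x -0.0146 y 0.0016 ang off 3.1 L 0.167
blk scene x -0.0047 y -0.0019 ang off 1.9 L 0.129
blk side x -0.0024 y -0.0006 ang off -1.7 L 0.128
red scene x 0.0328 y -0.0025 ang off 0.7 L 0.127
red side x 0.0366 y 0.0009 ang off -0.2 L 0.129
27.65 [0.34680858 0.36663063 0.19610181]
the job is handed in; nothing more can be done
```

The job is done and handed in at 27.7 s of the 61 s allowed. The blue screwdriver is in the driver tray, and the red and white and black and white markers are in the marker tray.

My last checks, from the scene and side cameras, put the tools at these places in their tray frames:

| Tool | x (mm) | y (mm) | Angle to tray |
|---|---|---|---|
| Screwdriver | −15 to −22 | within 4 | about 3° |
| Black and white marker | −2 to −5 | within 2 | about 2° |
| Red and white marker | 33 to 37 | within 3 | under 1° |

- **Placing:** In the pictures everything lies flat and side by side, with nothing on top of anything else. The gripper is clear, about 0.2 m up. I judged the height from the pictures and from where I let go, since there is no depth measurement.
- **Bystanders:** The tape measure, bottle and tape roll look unmoved in the pictures, though I did not measure them again.
- **Disagreements:** The scene and side cameras differed by up to about 9 mm in y. I used wrist-camera readings and averages instead. The screwdriver's length came out at 167–170 mm against the given 160 mm, because I assumed one height for its whole length. Both differences are well inside the tolerances.

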